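# Load the slim ink cartridge into the slotted filling holder

## Task

Draw the slim cartridge barrel (the thinner of the two) out of the plywood rack by its flange half, lay it down on the bench and let go, then take it again by its nozzle half, because the holder's roof covers the flange half. Set it at the open side of the steel filling holder and slide it sideways into the slot until it is fully home, with its end flange in the pocket behind the slotted plate, and let go. Leave the thick barrel in its bay and the ink pot where it is.

Things in the scene. Friction and masses are not known exactly. Their poses are not given: they have to be found in the camera images.
- slim_barrel: Aluminium cartridge, 162 mm long, 160 g, lying level in one of the rack's bays (either), nozzle half inside, flange towards the robot. x axis runs from flange to nozzle; origin on the underside (25 mm below the barrel's axis) midway along the round part, which is 30 mm thick, x = -62 to +62 mm. Octagonal flange x = -68 to -62 and collar x = +62 to +76, both 50 mm across flats; nozzle to +94.
- slim_flange (a point): On the slim barrel's axis, in the face of its flange that looks towards the nozzle (where the round part begins); axes as slim_barrel. 25 mm above whatever the barrel lies on.
- fat_barrel: The other cartridge, same material, length, flange, collar and origin, but its round part is 42 mm thick: too thick for the holder. It lies in the other bay and stays there.
- bay_rack: Fixed plywood bridge, 84 mm (x) by 180 (y), 62 high, origin at the centre of its foot. Two bays run through it along x, centred at y = -55 and +55, each 58 wide, 56 high, the bench as floor. Flange ends stick out at its -x side, with about 60 mm of round part free between flange and rack. Draw a barrel about 105 mm straight along the rack's -x to clear it.
- holder: Fixed steel holder, origin on the bench under the home axis. The barrel lies along its y (nozzle to +y), enters along +x. Base plate 6 mm thick, x -75 to +35, y -23 to +148 mm; flange and collar slide on it. Slotted plate y 0 to 10, steady plate y 52 to 60, roofed between, 58 high, x -30 to +34: nothing can be gripped there; beyond y = 60 the barrel is free from above.
- holder_seat (a point): On the home axis, 31 mm above the holder's origin, in the rear face (y = 0) of the slotted plate; axes as holder. The slot is 34 mm high about this point, open at x = -30, closed end at x = +15. A backing plate 54 mm high at y = -21 to -13 leaves a 13 mm pocket for the flange. When home, slim_flange lies here or up to 7 mm towards -y.
- ink_pot: Bystander: closed ink pot, about 67 mm wide and 58 mm high, origin at the centre of its foot.
There are look-alikes about, which are no part of the job. Leave any yellow look-alike of the slim_barrel alone. There is more than one size of the holder; the one meant has the size given above.

How it is judged:
By the outcome, as a careful person would: the job done as asked, in the order asked, and still so for the second after the job is handed in, with the robot touching nothing.
It also fails if it takes over 51 s, if anything falls off the work surface, if the arm or the gripper's body presses on something with over 40 N, if the wrist force passes 120 N, or if a joint passes its speed limit or range.

## Robot

A 6-joint arm with a two-finger parallel gripper is mounted at the origin on the work surface; the furniture and walls round the work are solid. World frame = base frame: x ahead of the robot, y to its left, z up, the work surface at z = 0. Lengths are in m, angles in rad, forces in N, time in s.
With the tool pointing down it reaches from about 0.275 to 0.825 m from the base axis. Payload 5.2 kg.
Tool frame: the origin (TCP) lies on the mounting face of the last link; the fingertips stand 186 mm ahead of it and the grasp point (between the pads) lies 167 mm ahead of it; z points along the fingers, y is the direction in which the jaws open and shut (so a half turn about z gives the same grasp; the last joint's range is limited). The gripper opens to 93 mm and grips with 3 to 60 N. Pads are 15 mm wide; open, the fingers measure 128 mm over their backs; the gripper's body (75 mm by 188 mm) begins 65 mm behind the grasp point.
Start: joints at [-1.405, 0.259, 1.535, -0, 1.348, -0.203], TCP at [0.198, -0.513, 0.405] pointing down, gripper open.
Joint ranges: [-3.14, 3.14], [-0.91, 2.08], [0.19, 2.58], [-1.22, 4.36], [0.22, 2.71], [-3.12, 3.12]. Speed limits (rad/s): [2.57, 2.57, 3.14, 3.14, 3.14, 3.14].

## Interface

Orientations are given as a rotation vector (axis times angle).
In Python, from workcell import * gives the robot as it stands. Calls block until the motion is done:
- goto(position, orientation): joint-space move of the TCP to a pose.
- move_straight(position, rotation=None, speed=0.15, stop_force=None): straight line of the TCP; rotation=None keeps the orientation; speed is the mean speed in m/s. With stop_force (N) it stops when the force on the tool has changed by that much, and returns True; else False.
- move_joints(angles): joint-space move.
- ungrasp() and gripper_close(): open the fingers fully, or close them until they stop; the grip force is fixed at half the most.
- pause(seconds).
- solve_ik(position, orientation): joint angles nearest the present ones, or None.
- state(): the state.
- snapshot(name): name is "scene" or "top" or "wrist"; returns the picture (480x640x3 uint8, red, green, blue); there is no depth.
- calibration(name): a dict with "K" (3x3 intrinsics, pixels), "dist_coeffs" ([k1, k2, p1, p2, k3] as OpenCV has them; the pictures are not rectified), "world_from_camera" (4x4, takes a point from camera to world coordinates). Camera axes: x right, y up, looking along -z (the intrinsics and any distortion apply to the point x, -y, -z); pixel columns grow to the right and rows downward; lengths in m; the calibration is good to about 2 mm. A picture is of the moment at which its call begins: read the wrist's pose just before it. calibration takes no time and is no camera call; for the wrist camera it gives the pose at the moment of the call.
A pose or a line that the arm cannot do raises Unreachable and nothing moves.
- hand_in(): hands the job in, once; it reports no verdict.
Trained networks look in the newest picture that a camera, given by its name, has taken for a name from the list of things; names that differ only in an ending like _2 or _b are one class to them, and where a whole thing is asked for, a point or a joint stands for the part that bears it (a point fixed in the world has none). Each returns a list of dicts, best first, with "confidence" (0 to 1); they miss things now and then, are a little off and sometimes report something else, mostly with a low value. They report only what shows in the picture. A call takes as long as a camera call. They do not tell look-alikes from the thing itself.
- recognise(thing, camera): "centre" ([column, row] in pixels, amid what is visible of it).
- silhouettes(thing, camera): "mask" (480x640 bool, what is visible of it) and "centre" ([column, row] in pixels, amid what is visible of it).
The state is a dict: "t": time; "joints": joint angles; "dq": joint speeds; "joint_torque": joint torques, N m; "position": TCP position; "tcp_rot": TCP orientation; "wrist_force": force on the tool from outside, world axes, zero at the start; "torque": the same for the moment, N m; "gripper_width": opening from 0.0 (shut) to 1.0 (fully open).
Only numpy, scipy, OpenCV 4.12 (cv2) and the standard library are available. Lean on these libraries where they do the work, as an engineer would, in place of code of your own. Each camera call takes 0.05 s, during which the arm holds its last target. There are 200 camera calls.

## Working session

There is one attempt and no reset: what is moved stays moved. The work goes in short steps, each a Python script; the robot and the scene stay as the last script left them, time stands still between calls to the robot, and variables do not carry over. Pictures are saved under pics/ and viewed, about 8 in all and at most 12, crops included, and the job is handed in when it is done.

```bash
mkdir -p pics; ls; cat > h.py <<'E'
import numpy as np, cv2
from workcell import *
def snap(cam,fn=None):
    C=calibration(cam); im=snapshot(cam)
    if fn: cv2.imwrite('pics/'+fn,cv2.cvtColor(np.asarray(im),cv2.COLOR_RGB2BGR))
    return im,C
def px2w(C,px,z):
    """pixels -> world points on plane height z"""
    K=np.array(C['K'],float);D=np.array(C['dist_coeffs'],float);T=np.array(C['world_from_camera'],float)
    p=cv2.undistortPoints(np.array(px,float).reshape(-1,1,2),K,D).reshape(-1,2)
    d=np.c_[p[:,0],-p[:,1],-np.ones(len(p))]@T[:3,:3].T
    o=T[:3,3]
    return o+d*((z-o[2])/d[:,2])[:,None]
def w2px(C,P):
    K=np.array(C['K'],float);D=np.array(C['dist_coeffs'],float);T=np.array(C['world_from_camera'],float)
    q=(np.array(P,float).reshape(-1,3)-T[:3,3])@T[:3,:3]
    q=q*[1,-1,-1]
    return cv2.projectPoints(q.reshape(-1,1,3),np.zeros(3),np.zeros(3),K,D)[0].reshape(-1,2)
E
python3 - <<'E'
from h import *
a,C=snap('scene','s0.png'); 
b,Ct=snap('top','t0.png')
cv2.imwrite('pics/st.png',cv2.cvtColor(np.vstack([a,b])[:, :],cv2.COLOR_RGB2BGR)[::1]) 
for cam,c in (('scene',C),('top',Ct)):
    print(cam,np.round(c['world_from_camera'],3).tolist(),np.round(c['K'],0).tolist())
    for n in ('slim_barrel','fat_barrel','bay_rack','holder','ink_pot'):
        print(n,[(round(r['confidence'],2),np.round(r['centre']).tolist(),np.round(px2w(c,r['centre'],.03)[0],3).tolist()) for r in recognise(n,cam)])
print(state())
E
```

```text
pics
scene [[-0.795, 0.395, -0.46, 0.008], [-0.607, -0.509, 0.611, 0.691], [0.007, 0.765, 0.644, 0.839], [0.0, 0.0, 0.0, 1.0]] [[489.0, 0.0, 313.0], [0.0, 489.0, 236.0], [0.0, 0.0, 1.0]]
slim_barrel [(0.81, [256.0, 289.0], [0.575, 0.15, 0.03]), (0.7, [264.0, 381.0], [0.398, 0.321, 0.03])]
fat_barrel [(0.75, [228.0, 324.0], [0.554, 0.264, 0.03]), (0.64, [347.0, 216.0], [0.564, -0.203, 0.03])]
bay_rack [(0.85, [209.0, 290.0], [0.657, 0.218, 0.03]), (0.56, [257.0, 290.0], [0.572, 0.151, 0.03])]
holder [(0.87, [418.0, 210.0], [0.425, -0.345, 0.03])]
ink_pot [(0.81, [256.0, 223.0], [0.737, -0.027, 0.03]), (0.35, [256.0, 289.0], [0.575, 0.151, 0.03])]
top [[0.017, 0.992, -0.126, 0.389], [-1.0, 0.016, -0.015, -0.043], [-0.013, 0.126, 0.992, 1.175], [0.0, 0.0, 0.0, 1.0]] [[510.0, 0.0, 312.0], [0.0, 510.0, 241.0], [0.0, 0.0, 1.0]]
slim_barrel [(0.75, [158.0, 296.0], [0.403, 0.32, 0.03]), (0.58, [192.0, 227.0], [0.56, 0.25, 0.03]), (0.56, [238.0, 220.0], [0.578, 0.143, 0.03])]
fat_barrel []
bay_rack [(0.56, [214.0, 189.0], [0.651, 0.202, 0.03])]
holder [(0.87, [465.0, 308.0], [0.388, -0.372, 0.03]), (0.61, [397.0, 223.0], [0.578, -0.218, 0.03])]
ink_pot [(0.58, [315.0, 152.0], [0.743, -0.029, 0.03])]
{'t': 0.6, 'joints': array([-1.40478651e+00,  2.58567862e-01,  1.53500227e+00, -2.23200027e-05,
        1.34799325e+00, -2.02823024e-01]), 'dq': array([-0.00182351,  0.00056741, -0.0015477 ,  0.00099667,  0.00053359,
        0.00106064]), 'joint_torque': array([-7.05015900e-04, -4.36943042e+01, -2.84188575e+01,  7.19249435e-02,
        3.14644596e-02, -1.07830655e-05]), 'position': array([ 0.19829615, -0.51300911,  0.40476914]), 'tcp_rot': array([ 3.08829223e+00,  5.76085220e-01, -3.50336567e-05]), 'wrist_force': array([ 0.0271309 , -0.09170499,  0.09184027]), 'torque': array([-0.04950766, -0.0114866 , -0.06336991]), 'gripper_width': 1.002433203297323}
```

View pics/t0.png

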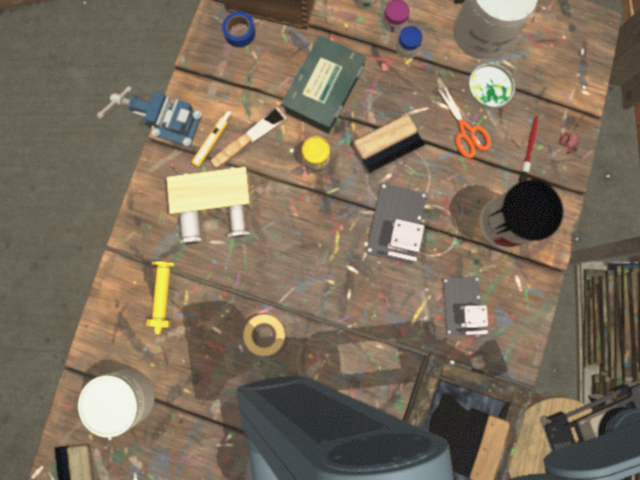

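View pics/s0.png

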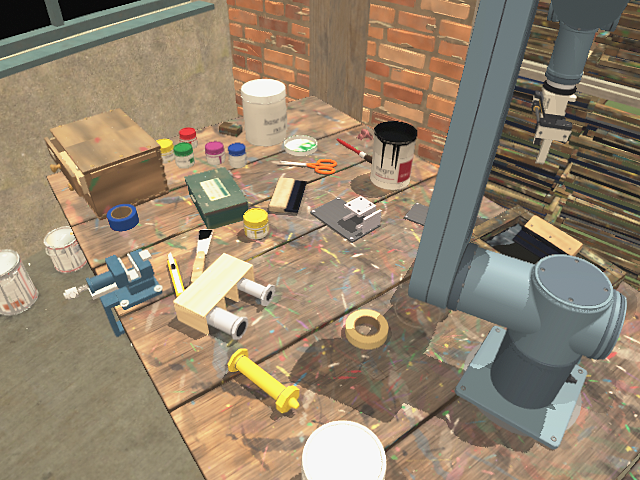

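The top view shows the rack at (208,190) with barrels at (190,225) and (237,220), and a yellow look-alike at (160,297). There are two holders: a larger one at (397,223) and a smaller one at (465,308). The larger base is about 77 px long, which at this height fits 171 mm. I'll confirm both choices in one crop.

```bash
python3 - <<'E'
from h import *
t=cv2.imread('pics/t0.png');s=cv2.imread('pics/s0.png')
f=lambda im,x,y,w,h:cv2.resize(im[y:y+h,x:x+w],(400,300),interpolation=cv2.INTER_CUBIC)
cv2.imwrite('pics/c.png',np.vstack([np.hstack([f(t,155,160,100,75+15),f(t,360,170,110,100)]),np.hstack([f(s,165,240,120,100),f(s,300,180,120,80)])]))
C=calibration('top')
for n,p in {'big':[(384,183),(370,250),(425,188),(412,258)],'small':[(443,279),(479,276),(450,334),(487,330)]}.items():
    P=px2w(C,p,.006); print(n,P.round(3).tolist(),[round(float(np.linalg.norm(P[i]-P[j])),3) for i,j in ((0,1),(0,2),(1,3),(2,3))])
E
```

```text
big [[0.676, -0.192, 0.006], [0.517, -0.16, 0.006], [0.666, -0.289, 0.006], [0.5, -0.257, 0.006]] [0.162, 0.097, 0.098, 0.169]
small [[0.453, -0.328, 0.006], [0.461, -0.413, 0.006], [0.328, -0.344, 0.006], [0.338, -0.429, 0.006]] [0.085, 0.126, 0.125, 0.086]
```

View pics/c.png

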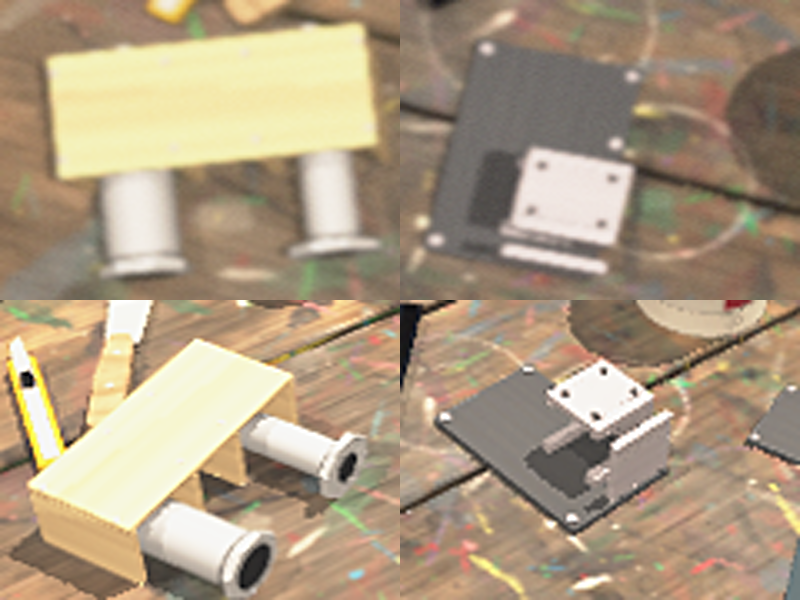

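The slim barrel is the right-hand one in the top view, at (238,220), with a visibly thinner round part. The holder meant is the larger one at (397,223), which measures about 168 x 98 mm by rough picking against 125 x 86 mm for the other. Next are close looks with the wrist camera, holder first and then barrel.

```bash
cat >> h.py <<'E'
def down(psi):
    return np.pi*np.array([np.cos(psi/2),np.sin(psi/2),0])
E
python3 - <<'E'
from h import *
for p in ((.57,-.22,.40),(.50,.13,.40)):
  for psi in (-.19,.14,np.pi-.19,-np.pi+.14):
    q=solve_ik(np.array(p),down(psi)); print(p,psi,None if q is None else np.round(q,2))
print(np.round(calibration('wrist')['world_from_camera'],3), calibration('wrist')['K'])
goto(np.array((.53,-.20,.40)),down(-.19)); print(state()['t'])
im,C=snap('wrist','w_h.png'); print(np.round(C['world_from_camera'],3).tolist())
print([(r['confidence'],r['centre']) for r in recognise('holder','wrist')])
goto(np.array((.50,.14,.40)),down(.14)); print(state()['t'])
im,C2=snap('wrist','w_b.png'); print(np.round(C2['world_from_camera'],3).tolist())
print([(r['confidence'],r['centre']) for r in recognise('slim_barrel','wrist')])
import pickle; pickle.dump((C,C2),open('C.pkl','wb'))
E
```

```text
(0.57, -0.22, 0.4) -0.19 [-0.55  0.37  1.39 -0.    1.38  1.21]
(0.57, -0.22, 0.4) 0.14 [-0.55  0.37  1.39 -0.    1.38  0.88]
(0.57, -0.22, 0.4) 2.951592653589793 [-0.55  0.37  1.39  0.    1.38 -1.93]
(0.57, -0.22, 0.4) -3.001592653589793 [-0.55  0.37  1.39 -0.    1.38 -2.26]
(0.5, 0.13, 0.4) -0.19 [ 0.04  0.2   1.62 -0.    1.32  1.8 ]
(0.5, 0.13, 0.4) 0.14 [ 0.04  0.2   1.62 -0.    1.32  1.47]
(0.5, 0.13, 0.4) 2.951592653589793 [ 0.04  0.2   1.62 -0.    1.32 -1.34]
(0.5, 0.13, 0.4) -3.001592653589793 [ 0.04  0.2   1.62 -0.    1.32 -1.67]
[[ 0.361  0.892  0.273  0.274]
 [-0.933  0.345  0.105 -0.484]
 [-0.001 -0.293  0.956  0.385]
 [ 0.     0.     0.     1.   ]] [[427.08115373   0.         322.35457307]
 [  0.         427.08115373 241.64333538]
 [  0.           0.           1.        ]]
2.2667
[[-0.189, 0.939, 0.288, 0.61], [-0.982, -0.181, -0.055, -0.216], [0.0, -0.293, 0.956, 0.38], [0.0, 0.0, 0.0, 1.0]]
[(0.69, [338.2, 145.5]), (0.64, [528.0, 297.9])]
3.6583
[[0.139, 0.947, 0.29, 0.581], [-0.99, 0.133, 0.041, 0.15], [0.0, -0.293, 0.956, 0.38], [0.0, 0.0, 0.0, 1.0]]
[(0.86, [324.7, 125.2]), (0.86, [117.7, 277.2])]
```

View pics/w_h.png

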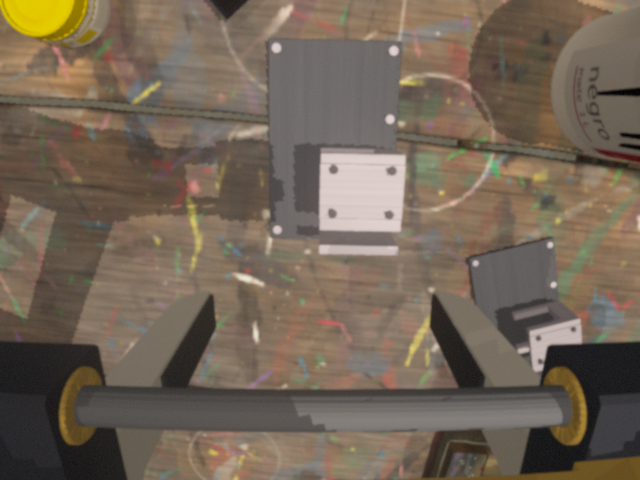

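View pics/w_b.png

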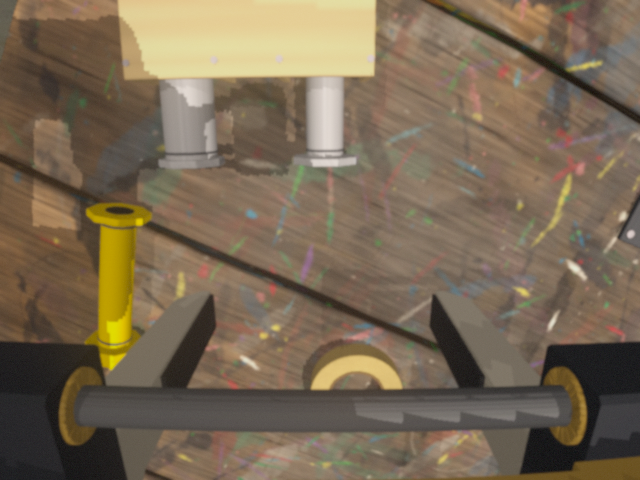

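In the wrist views, the holder base corners are at (269,41), (402,41) and (270,237), and the roof spans (320,152) to (402,232). The slim barrel's axis runs along column ~326 with its flange at row ~160, and the rack's front edge runs (125,79)–(375,76). I'll fit poses to these.

```bash
python3 - <<'E'
from h import *
import pickle; from scipy.optimize import least_squares
C,C2=pickle.load(open('C.pkl','rb'))
L=np.array([(-75,148,6),(35,148,6),(-75,-23,6),(-30,60,58),(34,60,58),(-30,0,58),(34,0,58)])/1e3
P=np.array([(269,41),(402,41),(270,237),(320,153),(406,154),(319,231),(402,232)],float)
def f(v,L=L):
    c,s=np.cos(v[2]),np.sin(v[2])   # v2 = heading of holder y
    # x axis=(s,-c)
    return np.c_[v[0]+L[:,0]*s+L[:,1]*c, v[1]-L[:,0]*c+L[:,1]*s, L[:,2]]
r=least_squares(lambda v:(w2px(C,f(v))-P).ravel(),[.53,-.23,-.19])
print('holder',r.x.round(4),(w2px(C,f(r.x))-P).round(1).tolist())
Ct=calibration('top'); print('top check', w2px(Ct,f(r.x)).round(0).tolist())
print('backing plate top (px) z .054/.06',w2px(C,f(r.x,np.array([(-30,-21,54),(-30,-13,54),(-30,-21,60)])/1e3)).round(0).tolist())
print('rack edge',px2w(C2,[(125,79),(375,76)],.062).round(4).tolist(), 'size y',np.linalg.norm(np.subtract(*px2w(C2,[(125,79),(375,76)],.062))))
print('axis',px2w(C2,[(325.5,90),(325.5,140)],.03).round(4).tolist())
print('flange z.05',px2w(C2,[(325,157),(325,160)],.05).round(4).tolist(),'sides z.025',px2w(C2,[(293,160),(356,160)],.03).round(4).tolist())
import cv2
im=cv2.imread('pics/w_b.png'); 
cv2.imwrite('pics/c2.png',np.hstack([cv2.resize(im[60:185,270:380],(440,500),interpolation=cv2.INTER_CUBIC)]))
E
```

```text
holder [ 0.5157 -0.2267 -0.2067] [[-1.4, -2.7], [0.1, 0.0], [0.4, 2.0], [0.8, 0.2], [0.4, 0.9], [0.6, -0.2], [-1.0, 0.1]]
top check [[380.0, 183.0], [426.0, 193.0], [365.0, 254.0], [395.0, 220.0], [423.0, 226.0], [389.0, 246.0], [418.0, 252.0]]
backing plate top (px) z .054/.06 [[319.0, 255.0], [319.0, 245.0], [319.0, 257.0]]
rack edge [[0.5862, 0.2945, 0.062], [0.6109, 0.1168, 0.062]] size y 0.17937171082825706
axis [[0.598, 0.1501, 0.03], [0.5598, 0.1447, 0.03]]
flange z.05 [[0.5483, 0.1436, 0.05], [0.546, 0.1432, 0.05]] sides z.025 [[0.5403, 0.1686, 0.03], [0.5474, 0.1179, 0.03]]
```

View pics/c2.png

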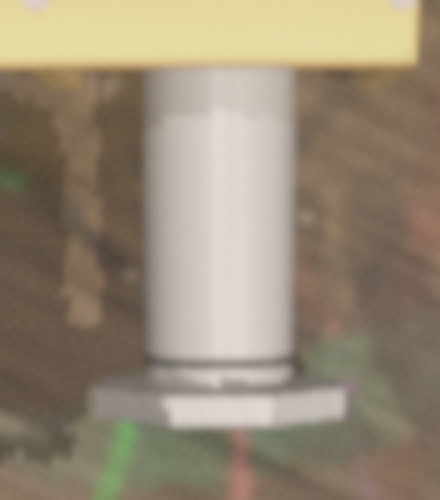

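The fits hold up: the rack is 179 mm wide (180 given), the gap from flange to rack is about 60 mm, and the axis heading matches the rack's. Now I'll grasp and draw the barrel out.

```bash
python3 - <<'E'
from h import *
h=.139; u=np.array([np.cos(h),np.sin(h),0]); fl=np.array([.547,.1433,0])
g=fl+.028*u
R=down(h)
goto(g+[0,0,.167+.09],R)
move_straight(g+[0,0,.167+.026],speed=.12,stop_force=15); s=state(); print(s['t'],s['position'],s['wrist_force'].round(1))
gripper_close(); s=state(); print(s['t'],s['gripper_width'],s['wrist_force'].round(1))
d=g-.12*u
hit=move_straight(d+[0,0,.167+.0275],speed=.12,stop_force=20); s=state(); print(hit,s['t'],s['position'],s['gripper_width'],s['wrist_force'].round(1))
snap('top','t1.png'); snap('wrist','w1.png')
a=cv2.imread('pics/t1.png')[140:290,130:330]; b=cv2.imread('pics/w1.png')
cv2.imwrite('pics/m1.png',np.hstack([cv2.resize(a,(400,300)),cv2.resize(b,(400,300))]))
E
```

```text
5.1333 [0.57511544 0.14727738 0.19416419] [ 0.1 -0.2 -0.3]
6.15 0.31751311768920637 [-1.2 -0.3  0.5]
False 7.3 [0.45659951 0.13054833 0.19463806] 0.31458880890434426 [-0.4 -1.  -1.2]
```

View pics/m1.png

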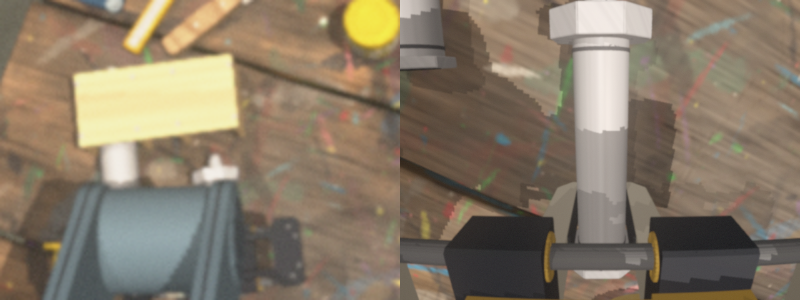

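The top view shows the slim barrel clear of the rack and the fat one still in its bay. The grip width is 29.3 mm, right for a 30 mm barrel. Next I'll carry it to clear bench, lay it down, release, turn the wrist and look.

```bash
python3 - <<'E'
from h import *
p=state()['position']
move_straight(p+[0,0,.05],speed=.2)
h=-.205; u=np.array([np.cos(h),np.sin(h),0]); o=np.array([.48,-.01,0])
g=o-.034*u; R=down(h)
goto(g+[0,0,.245],R)
hit=move_straight(g+[0,0,.1936],speed=.08,stop_force=8); s=state(); print(hit,s['t'],s['position'],s['wrist_force'].round(1))
ungrasp(); pause(.2)
move_straight(s['position']+[0,0,.10],speed=.25)
n=o+.031*u
goto(n+[0,0,.32],down(h+np.pi)); s=state(); print(s['t'],s['joints'].round(2))
im,C=snap('wrist','w2.png')
import pickle; pickle.dump(C,open('C2.pkl','wb'))
for r in silhouettes('slim_barrel','wrist'): print(r['confidence'],r['centre'],r['mask'].sum())
L=lambda x,y,z:(o+x*u+y*np.array([-u[1],u[0],0])+[0,0,z])
print('pred: flange nozzle-edge top, tail edge top, collar edge',w2px(C,[L(-.062,.01,.05),L(-.062,-.01,.05),L(-.068,.01,.05),L(-.068,-.01,.05),L(.062,0,.05)]).round(1).tolist())
E
```

```text
True 9.0583 [ 0.44615493 -0.00199495  0.19276555] [-1.4  0.5  4.4]
13.5667 [-0.25  0.26  1.75  0.    1.13 -1.62]
0.75 [322.7, 200.6] 12488
pred: flange nozzle-edge top, tail edge top, collar edge [[340.6, 92.7], [304.8, 92.7], [340.7, 81.6], [304.7, 81.6], [322.7, 297.1]]
```

View pics/w2.png

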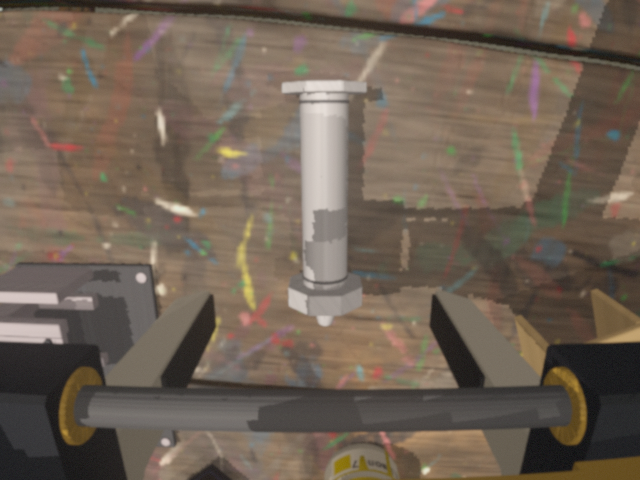

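```bash
python3 - <<'E'
from h import *
import pickle; C=pickle.load(open('C2.pkl','rb'))
im=cv2.imread('pics/w2.png')
h=-.205; u=np.array([np.cos(h),np.sin(h),0]); o=np.array([.48,-.01,0])
L=lambda x,y,z:(o+x*u+y*np.array([-u[1],u[0],0])+[0,0,z])
S=5
def crop(x0,y0,w,hh):
    c=cv2.resize(im[y0:y0+hh,x0:x0+w],None,fx=S,fy=S,interpolation=cv2.INTER_CUBIC)
    for x,col in ((-.068,(0,0,255)),(-.062,(0,255,0)),(.062,(0,255,0)),(.076,(0,0,255))):
        oct=[L(x,.025*np.cos(a)/np.cos(np.pi/8),.025+.025*np.sin(a)/np.cos(np.pi/8)) for a in np.pi/8+np.arange(8)*np.pi/4]
        p=(w2px(C,oct)-[x0,y0]+.5)*S
        cv2.polylines(c,[p.round().astype(np.int32)],True,col,1)
    return c
cv2.imwrite('pics/c3.png',np.vstack([crop(270,70,110,40),crop(270,265,110,70)]))
E
```

```text
(no output)
```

View pics/c3.png

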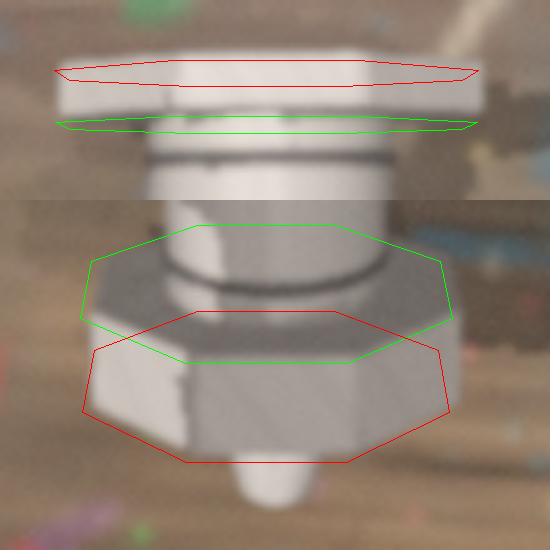

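The laid barrel is about 0.9 mm further towards its tail than predicted, and its heading agrees. I'll take it by the nozzle half, hover beside the slot and check alignment with the holder and barrel in one picture.

```bash
cat >> h.py <<'E'
H=np.array([.5157,-.2267]); hy=-.204
def hold(x,y,z):
    c,s=np.cos(hy),np.sin(hy)
    return np.array([H[0]+x*s+y*c, H[1]-x*c+y*s, z])
E
python3 - <<'E'
from h import *
import pickle
h=-.205; u=np.array([np.cos(h),np.sin(h),0]); n=np.array([.48,-.01,0])+.031*u
move_straight(n+[0,0,.194],speed=.15,stop_force=15); s=state(); print(s['t'],s['position'],s['wrist_force'].round(1))
gripper_close(); s=state(); print(s['t'],s['gripper_width'],s['wrist_force'].round(1))
move_straight(s['position']+[0,0,.05],speed=.2)
goto(hold(-.068,.0904,.235),down(hy+np.pi))
move_straight(hold(-.068,.0904,.208),speed=.15); pause(.2)
s=state(); print(s['t'],s['position'],hold(-.068,.0904,.208),s['gripper_width'])
im,C=snap('wrist','w3.png'); pickle.dump(C,open('C3.pkl','wb'))
im,C=snap('scene','s3.png')
im=cv2.imread('pics/w3.png'); cv2.imwrite('pics/c4.png',cv2.resize(im[60:360,60:460],(800,600),interpolation=cv2.INTER_CUBIC))
E
```

```text
14.6583 [ 0.51078814 -0.01641875  0.19464696] [ 0.7  0.2 -0.7]
15.675 0.3156515021034072 [-0.2  0.6 -0.2]
17.4083 [ 0.61831933 -0.178058    0.20919745] [ 0.61800146 -0.178424    0.208     ] 0.314464979960254
```

View pics/c4.png

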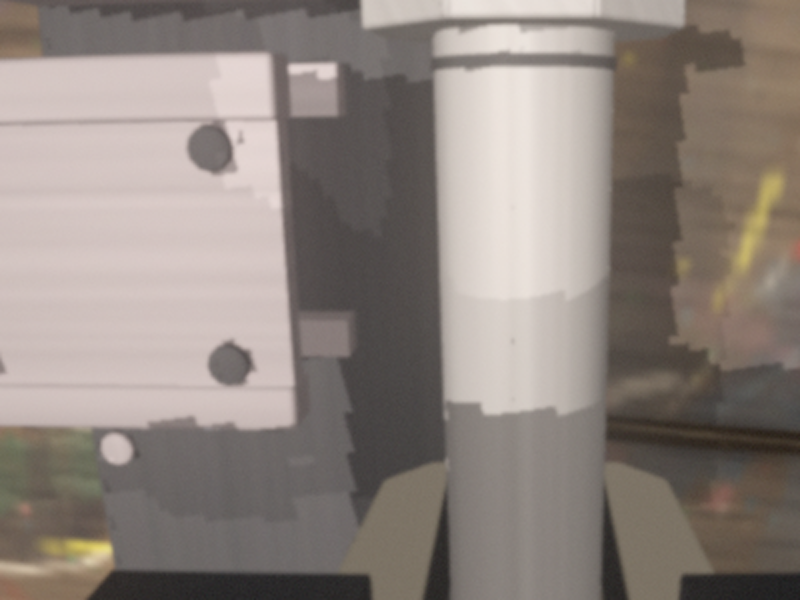

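```bash
python3 - <<'E'
from h import *
import pickle; C=pickle.load(open('C3.pkl','rb'))
def loc(px,z):
    c,s=np.cos(hy),np.sin(hy); d=px2w(C,px,z)[:,:2]-H
    return (np.c_[d@[s,-c],d@[c,s]]*1e3).round(1).tolist()
cr=lambda l:[(60+x/2-.25,60+y/2-.25) for x,y in l]
print('roof corners expect (-30,0),(-30,60), left edge (..,0),(..,60)',loc(cr([(272,53),(296,428),(5,62),(5,426)]),.058))
print('lip z14: expect y 0,10 / 52,60',loc(cr([(314,65),(314,80),(314,115),(327,311),(327,356)]),.014))
print('flange nozzle edge',loc(cr([(455,26),(590,26)]),.0652), 'axis',loc(cr([(523,100),(523,350)]),.040))
print('pred flange px',[(w2px(C,[hold(-.068,-.0035,.0652)])-[60,60])*2])
E
```

```text
roof corners expect (-30,0),(-30,60), left edge (..,0),(..,60) [[-30.7, 1.0], [-30.1, 60.0], [11.0, 1.0], [20.8, 60.0]]
lip z14: expect y 0,10 / 52,60 [[-26.5, 0.9], [-26.3, 3.7], [-25.9, 10.5], [-26.1, 50.7], [-25.5, 60.6]]
flange nozzle edge [[-58.4, -1.9], [-76.9, -1.9]] axis [[-67.7, 7.9], [-67.7, 51.7]]
pred flange px [array([[524.5845919 ,  12.92289884]])]
```

Measured in one picture, the flange face sits 2.5–2.9 mm behind the plate's rear face (allowed 0–7). I'll shift it 0.8 mm further back, lower it and slide it in.

```bash
python3 - <<'E'
from h import *
y=.0896
hit=move_straight(hold(-.066,y,.1992),speed=.04,stop_force=5); s=state(); print(hit,s['t'],s['position'].round(4),s['wrist_force'].round(1))
z=s['position'][2]
hit=move_straight(hold(-.006,y,z-.0005),speed=.06,stop_force=25); s=state(); print('slide',hit,s['t'],s['position'].round(4),hold(-.006,y,0).round(4),s['wrist_force'].round(1))
if not hit:
    hit=move_straight(hold(.006,y,z-.0005),speed=.02,stop_force=18); s=state(); print('home',hit,s['t'],s['position'].round(4),s['wrist_force'].round(1))
d=s['position'][:2]-H; print('holder x,y of grip',d@[np.sin(hy),-np.cos(hy)],d@[np.cos(hy),np.sin(hy)],s['gripper_width'])
E
```

```text
True 17.7917 [ 0.617  -0.1802  0.1993] [1.2 0.5 0.8]
slide False 18.95 [ 0.6045 -0.2404  0.1992] [ 0.6047 -0.239   0.    ] [0.8 2.1 5.6]
home True 19.4333 [ 0.6034 -0.2461  0.1992] [0.2 2.1 3.8]
holder x,y of grip 0.0012646642578097815 0.08977713558397456 0.3143910125627524
```

Contact came at holder x = +1.3 mm, which is the expected home. I'll let go, retreat and look.

```bash
python3 - <<'E'
from h import *
import pickle
pause(.2); ungrasp(); pause(.2)
p=state()['position']; move_straight(p+[0,0,.12],speed=.2)
goto(hold(-.01,.06,.36),down(hy+np.pi)); pause(.2)
s=state(); print(s['t'],s['wrist_force'].round(1))
im,C=snap('wrist','w4.png'); pickle.dump(C,open('C4.pkl','wb'))
snap('scene','s4.png')
a=cv2.imread('pics/w4.png'); b=cv2.imread('pics/s4.png')
for x in (.062,.076):
  pass
cv2.imwrite('pics/c5.png',np.vstack([cv2.resize(a[0:340,100:553],(400,300)),]) if 0 else np.hstack([cv2.resize(a[20:370,190:440],(400,560),interpolation=cv2.INTER_CUBIC),cv2.resize(b[170:270,300:371+0],(398,560),interpolation=cv2.INTER_CUBIC)]))
E
```

```text
22.225 [-0.1 -0.2 -0.1]
```

View pics/c5.png

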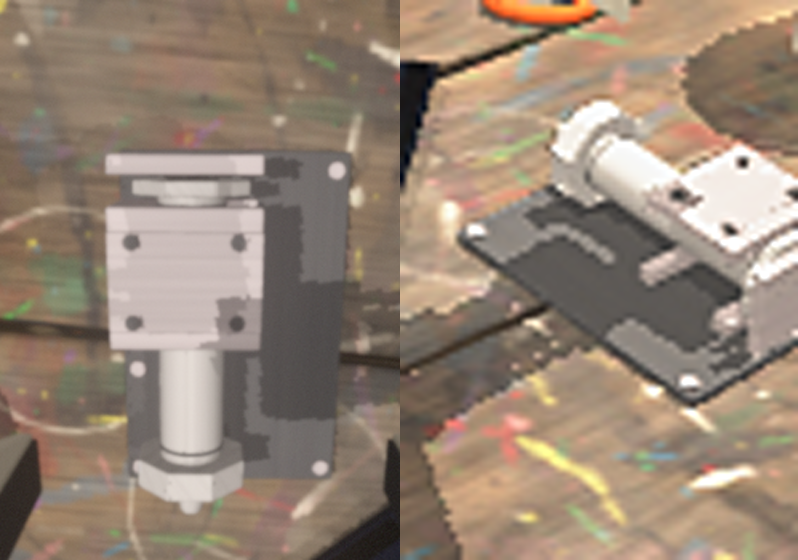

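The barrel is in the slot with its flange in the pocket between backing plate and slotted plate. One numeric check from this view comes first, then hand-in.

```bash
python3 - <<'E'
from h import *
import pickle; C=pickle.load(open('C4.pkl','rb'))
def loc(l,z):
    c,s=np.cos(hy),np.sin(hy); px=[(190+(x+.5)/1.6-.5,20+(y+.5)/1.6-.5) for x,y in l]; d=px2w(C,px,z)[:,:2]-H
    return (np.c_[d@[s,-c],d@[c,s]]*1e3).round(1).tolist()
print('roof (34,0),(-30,0),(34,60),(-30,60)',loc([(107,208),(264,208),(110,349),(265,349)],.058))
print('backing inner y-13',loc([(190,175)],.057))
print('flange top flat tail/nozzle edges',loc([(191,181),(191,194)],.056))
print('flange centre from sides, z.031',loc([(133,185),(250,185)],.035))
print('round edges near collar',loc([(160,400),(222,400)],.033),loc([(160,360),(222,360)],.033))
print('collar sides',loc([(136,470),(243,470)],.031))
s=state();print(s['t'])
E
```

```text
roof (34,0),(-30,0),(34,60),(-30,60) [[32.6, 0.5], [-31.0, 0.6], [33.7, 60.0], [-32.6, 60.0]]
backing inner y-13 [[-1.1, -12.4]]
flange top flat tail/nozzle edges [[-1.5, -10.0], [-1.5, -4.9]]
flange centre from sides, z.031 [[24.3, -7.5], [-26.5, -7.4]]
round edges near collar [[14.8, 92.6], [-14.8, 92.6]] [[14.3, 72.7], [-14.7, 72.7]]
collar sides [[27.8, 130.5], [-25.4, 130.5]]
22.325
```

```bash
python3 - <<'E'
from h import *
print(hand_in(), state()['t'])
E
```

```text
the job is handed in; nothing more can be done
the job is handed in; nothing more can be done
```

The slim barrel is in the larger steel holder, pushed fully home with its flange in the pocket, and the job is handed in. The last clock reading, just before hand-in, was 22.3 s of the 51 s allowed. `hand_in()` gives no verdict.

**What I did:** I gripped the barrel by its flange half, drew it 120 mm out of the rack, laid it on clear bench and let go. I then took it by its nozzle half, set it at the open side of the holder and slid it in until it made contact. After that I released it and raised the arm clear. The arm did not go near the yellow look-alike, the smaller holder or the ink pot. The fat barrel was still in its bay after the draw.

**Last checks:**
- **Grip:** The gripper width was about 29.3 mm at both grasps, which fits the 30 mm barrel.
- **Slide:** The stop came at holder x ≈ +1.3 mm, where home is 0.
- **Final picture:** The flange face is about 5 mm behind the slotted plate (0 to 7 allowed). The axis is within about 1 mm of home, and the flange is visibly in the pocket.
- **Disagreements:** These were small. The holder's known edges read up to about 2.6 mm off in that last view, mostly within 1.5 mm. One base corner was 2.7 px off in the first holder fit.
- **Not rechecked:** I did not look again at the fat barrel or the ink pot at the end.

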